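Fold the hold-down flap over the instruments and shut the cassette

ROBOT

A 6-joint arm with a two-finger parallel gripper is mounted at the origin on a cart in front of the work surface, level with it; the furniture and walls round the work are solid. World frame = base frame: x ahead of the robot, y to its left, z up, the work surface at z = 0. Lengths are in m, angles in degrees, forces in N, time in s.
With the tool pointing down it reaches from about 0.3 to 0.75 m from the base axis. Payload 8.5 kg.
Tool frame: the origin (TCP) lies between the finger pads; the fingertips stand 19 mm ahead of it and the grasp point (between the pads) is the TCP; z points along the fingers, y is the line along which they close (so a half turn about z gives the same grasp; the last joint's range is limited). The gripper opens to 85 mm and grips with 20 to 120 N. Pads are 22 mm wide; open, the fingers measure 114 mm over their backs; the gripper's body (76 mm by 85 mm) begins 54 mm behind the grasp point. The pads swing forward as they close: fully open they stand 13 mm farther back than shut.
Start: joints at [-75.877, 21.807, 74.336, -0, 83.858, -12.336], TCP at [0.245, -0.492, 0.25] pointing down, gripper open.
Joint ranges: [-178.18, 178.18], [-50.72, 133.34], [12.68, 142.11], [-81.47, 261.47], [9.98, 163.14], [-165.26, 165.26]. Speed limits (degrees/s): [136.94, 136.94, 180, 180, 180, 180].

INTERFACE

Orientations are given as a 3x3 rotation matrix whose columns are the frame's x, y, z axes.
In Python, from rig import env, optics gives the robot as it stands.
- The arm moves only by the tool arm_command, never from a script. Its argument "commands" is one flat list of numbers, 7 for each row, row after row: the closure, from -1 (fully open) to 1 (shut), so that 0 is half open, then the shift along the tool's x, y, z as a fraction of full scale, then the turn, a rotation vector about the tool's x, y, z as a fraction of full scale. A call has 1 to 12 rows; each row is the pose to reach, as a shift and turn from the pose commanded when the call began, along the tool's axes at that moment; what a row does not reach only later rows make up. Full scale, the value 1, is 500 mm for a shift and 120 degrees for a turn. A row lasts 1/12 s, in which the tool goes at most 41.7 mm and 7.16 degrees, less where a joint would pass 70% of its speed; a pose out of reach is approached as far as the arm can. A call with a number of a shift or a turn outside -1 to 1 is refused whole. A call with a gripper value outside its range is refused whole. The fingers move at their own pace and stop on an object; "newtons" is the grip in N (left out, the last holds). Time passes only in rows, so rows that repeat a pose let the fingers close. It gives the time, the measured TCP pose, the force, the opening and the grip force at its end, in the units of the state.
- env.observe(): the state, without advancing time (a new reading comes with each control period).
- optics.get_image(name): name is "scene" or "top" or "wrist"; returns a dict with "image" (480x640x3 uint8, red, green, blue), "intrinsics" (3x3 intrinsics, pixels), "k1" (the pictures are not rectified: a ray, as slopes to the right and down, at radius r is drawn at 1 + k1 r^2 times it, then the intrinsics apply), "origin" and "orientation" of the camera in the world; the wrist camera has in their place "tool_from_camera" (4x4, takes a point from camera to tool coordinates, whose origin is the TCP and whose axes are the flange's). Camera axes: x right, y down, z forward; pixel columns grow to the right and rows downward; lengths in m; the calibration is good to about 2 mm. A picture is of the moment at which its call begins: read the wrist's pose just before it. There is no depth.
- env.close_job(): hands the job in; it is judged then, once.
The state is a dict: "time_s": time; "q": joint angles; "qvel": joint speeds; "joint_efforts": joint torques, N m; "position": TCP position; "tool_rot": TCP orientation; "ft_force": force on the tool from outside, world axes, zero at the start; "wrist_torque": the same for the moment, N m; "grip_width": finger opening in m; "gripper_force": force on a finger pad.
Only numpy, scipy, OpenCV 4.12 (cv2) and the standard library are available. Lean on these libraries where they do the work, as an engineer would, in place of code of your own. Each camera call takes 0.05 s, during which the arm holds its last target. There are 200 camera calls.

TASK

Close up the steel instrument cassette on the bench using only the fingertips: first push the upright hold-down flap at its front edge over and press it down flat onto the instruments, then push the open cover over from behind and press its front down until it is fully shut in its catch. Nothing is to be picked up or gripped: the cassette stays standing where it is, the instruments stay in it, and the other things on the bench are left alone.

Things in the scene. Friction and masses are not known exactly. Their poses are not given: they have to be found in the camera images.
- cassette: Open slotted steel instrument cassette, loose on the bench on rubber feet, 136 mm deep (its x) by 236 mm wide (its y), walls 2.5 mm thick, rims 42 mm above the bench, 1.2 to 1.7 kg in all. Origin at the centre of its underside; +x points to its rear wall (cover hinge, on the side away from the robot, turned up to 75 degrees), -x to its front wall (flap hinge), z up. Instruments lie inside along y.
- flap (a joint): Angle of the hold-down flap, rad: 0 = folded down flat inside the rims, 1.57 = upright, stop at 1.75. Starts upright or nearly so; folds towards the rear wall (cassette +x) and down. Its stiff hinge (0.09 N m) holds it wherever it is left: it does not fall of itself and must be pressed all the way. Left upright it props the cover open.
- flap_hinge (a point): Middle of the flap's hinge line, inside the front wall: cassette frame x -60 mm, y 0, z 38 mm; axes as the cassette.
- flap_edge (a point): Middle of the flap's rolled free edge (8 mm thick), 106 mm from the hinge line. The flap is a barred aluminium sheet 80 mm wide (y), 110 mm from hinge line to free edge, 3 mm thick, its sheet centred on the hinge line; when down its top face is 39.5 mm above the bench. Bars and gaps: push or press on it anywhere, it is stiff.
- cover (a joint): Angle of the cover, rad: 0 = fully shut, 1.57 = upright, stop at 1.95. Starts open, upright or leaning back; swings over towards the front wall (cassette -x). Its stiff hinge (0.26 N m) holds it at any angle. Over the last 0.07 rad a spring ball catch in the front wall resists, snaps at about 0.03 rad and holds it shut: press down 6 to 10 N near the front edge; 25 N does no harm.
- cover_hinge (a point): Middle of the cover's hinge line: cassette frame x +68 mm, y 0, z 44 mm; axes as the cassette.
- cover_edge (a point): Middle of the cover's front edge, on the outer face, 143 mm from the hinge line. The cover is a slotted steel pan lid 246 mm wide (y), sheet 2.5 mm thick, with 20 mm front and 12 mm side skirts and a small lip in the middle of the front (to 153 mm from the hinge line). Its outer face lies 6.3 mm outside the hinge line: top 50.3 mm above the bench when shut.
- handpiece: Black micromotor handpiece, 25 x 179 x 25 mm, loose in the front slot of the cassette's combs (x about -38 mm in the cassette), its top 34 mm above the bench. Origin at the centre of its underside, long axis y.
- screwdriver: Small screwdriver with black handle, 24 x 166 x 24 mm, loose in the middle slot (x about -4 mm). Origin at the centre of its underside, long axis y.
- tweezers: Dark tweezers, 17 x 121 x 9 mm, loose in the rear slot (x about +29 mm). Origin at the centre of its underside, long axis y.
- pencil: Pencil, 7 x 136 x 7 mm, lying on the bench in front of the cassette; bystander. Origin at the centre of its underside.
- bench_brush: Brush with wooden back, 24 x 145 x 26 mm, on the bench to the right of the cassette; bystander. Origin at the centre of its underside.
- spatula: Plaster spatula with wooden handle, 26 x 220 x 21 mm, on the bench far to the right; bystander.
- cast_grey: Plaster cast of a jaw, 49 x 60 x 36 mm, right rear; bystander.
- scrap_tub: Low white round tub, 89 mm across, 39 mm tall, right rear; bystander.
Things that resemble listed ones, but are neither listed nor needed, are in the scene too. Several things have the shape of the screwdriver; the one meant has the colours described above.

How it is judged (in metres and radians):
On the way, in this order (a step that is already met when the one before it is completed fails the run):
1. the flap is folded down flat while the cover still stands open (value of joint flap below 0.07 rad and value of joint cover above 1.2 rad), for 0.2 s.
2. the cover is fully shut in its catch (value of joint cover below 0.02 rad), for 0.2 s.
At the end, for the whole second after the job is handed in: The flap is down (within 0.07 rad) over the three instruments, which still lie in their slots; the cover is shut and caught (within 0.02 rad); the cassette stands flat within 35 mm of where it stood (value of joint flap below 0.07 rad and value of joint cover below 0.02 rad and distance of cassette from where it was at the start of the episode below 0.035 m and angle between cassette's own z axis and vertical below 0.03 rad and linear speed of cassette below 0.02 m/s and x of handpiece in the frame of cassette between -0.055 and -0.02 m and x of screwdriver in the frame of cassette between -0.021 and 0.013 m and x of tweezers in the frame of cassette between 0.012 and 0.046 m and z of each of handpiece, screwdriver, tweezers in the frame of cassette below 0.02 m); the robot touches nothing.
It fails at once if the cover is swung over before the flap is down (value of joint cover below 1 rad and value of joint flap above 0.3 rad).
It fails at once if the cassette is lifted or tipped up (height (world z) of cassette above 0.012 m or angle between cassette's own z axis and vertical above 0.12 rad).
It fails at once if an instrument is lifted out of its slot (height (world z) of any of handpiece, screwdriver, tweezers above 0.03 m).
It fails at once if another thing on the bench is disturbed (distance of any of pencil, bench_brush, spatula, cast_grey, scrap_tub from where it was at the start of the episode above 0.03 m).
It also fails if it takes over 51 s, if anything falls off the work surface, if the arm or the gripper's body presses on something with over 40 N, if the wrist force passes 120 N, or if a joint passes its speed limit or range.

## Working session

There is one attempt and no reset: what is moved stays moved. The work goes in short steps, Python scripts to look and compute and a tool call to move; the robot and the scene stay as the last step left them, time stands still between calls to the robot, and variables do not carry over. Pictures are saved under pics/ and viewed, at most 10 in all, crops included, and the job is handed in when it is done.

Besides the shell and the picture viewer there is one more tool, called after "Call:" as a command line: name --argument value ..., lists and objects as JSON in quotes. arm_command: Moves the arm, as the interface text tells. Shift numbers are shares of 500 mm and turn numbers shares of 120 degrees, none past 1 either way. Its arguments: {"type":"object","properties":{"commands":{"type":"array","items":{"type":"number"}},"newtons":{"type":"number"}},"required":["commands"]}

```bash
mkdir -p pics
cat > h.py <<'E'
import numpy as np,cv2
from rig import env,optics
def ray(c,u,v):
    K=np.array(c["intrinsics"]);d=np.array([c["k1"],0,0,0.])
    p=cv2.undistortPoints(np.array([[[u,v]]],float),K,d)[0,0]
    return np.array(c["origin"]),np.array(c["orientation"])@np.array([p[0],p[1],1])
def atz(c,u,v,z):
    o,r=ray(c,u,v);return o+r*(z-o[2])/r[2]
def proj(c,P):
    R=np.array(c["orientation"]);q=(np.atleast_2d(P)-np.array(c["origin"]))@R
    return cv2.projectPoints(q,np.zeros(3),np.zeros(3),np.array(c["intrinsics"]),np.array([c["k1"],0,0,0.]))[0][:,0]
E
python3 - <<'E'
from h import *
import pickle
for n in("scene","top"):
    c=optics.get_image(n);cv2.imwrite(f"pics/{n}0.png",c["image"][:,:,::-1]);pickle.dump(c,open(n+".pkl","wb"));print(n,c["origin"],np.round(c["orientation"],3).tolist())
s=env.observe();print(s)
E
```

```text
scene [ 0.04861346 -1.14559348  0.48641806] [[0.873, -0.187, 0.451], [-0.489, -0.327, 0.809], [-0.004, -0.926, -0.376]]
top [ 0.36760173 -0.23554877  0.93045348] [[0.007, -0.977, 0.213], [-1.0, -0.007, 0.0], [0.001, -0.213, -0.977]]
{'time_s': 0.1, 'q': array([-7.58772324e+01,  2.18362653e+01,  7.43795796e+01, -1.83460611e-03,
        8.38580140e+01, -1.23373131e+01]), 'qvel': array([ 0.08167029, -0.04304194, -0.11287785, -0.03532411,  0.0109854 ,
        0.00071204]), 'joint_efforts': array([ 5.05267715e-03, -4.49216151e+01, -2.31657761e+01, -7.01474778e-05,
        3.61269609e-03,  7.46427986e-06]), 'position': array([ 0.2449829 , -0.49215462,  0.2497865 ]), 'tool_rot': array([[ 8.95243527e-01,  4.45577050e-01, -3.45409999e-04],
       [ 4.45577117e-01, -8.95242699e-01,  1.24235011e-03],
       [ 2.44336919e-04, -1.26611269e-03, -9.99999169e-01]]), 'ft_force': array([ 0.68335338,  0.72299613, -0.34407524]), 'wrist_torque': array([-0.00681562,  0.04009378, -0.00932916]), 'gripper_force': 0.0, 'grip_width': 0.08566198830732051}
```

View pics/scene0.png

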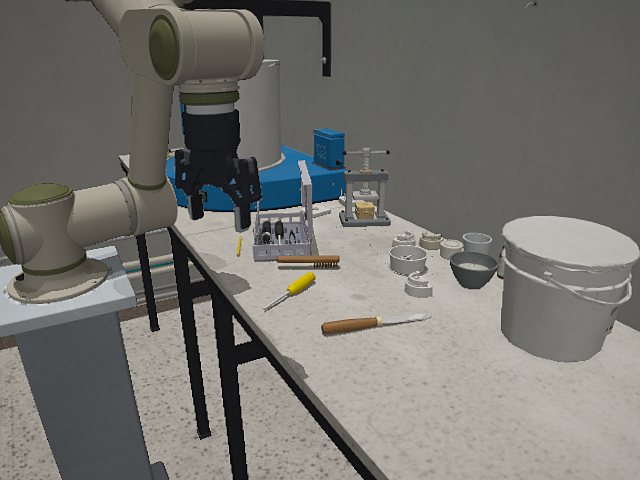

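View pics/top0.png

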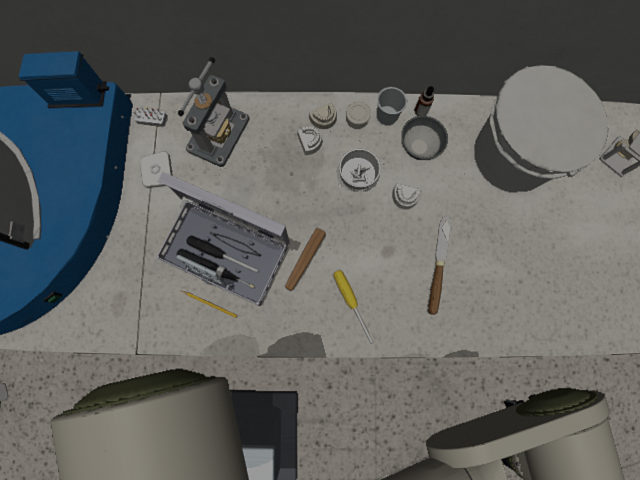

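Scene shows the cassette behind the gripper. In the top view it is at about (225,255), with the cover open to the rear, the pencil at (210,303) and the brush at (305,258). I'll enlarge that area.

Run:
```python
from h import *
a=cv2.imread("pics/top0.png")[160:330,140:340];cv2.imwrite("pics/c1.png",cv2.resize(a,None,fx=3.5,fy=3.5,interpolation=cv2.INTER_CUBIC)[:,:700])
a=cv2.imread("pics/scene0.png")[140:280,220:360];cv2.imwrite("pics/c2.png",cv2.resize(a,None,fx=4.2,fy=4.2,interpolation=cv2.INTER_CUBIC))
```

```text
(no output)
```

View pics/c1.png

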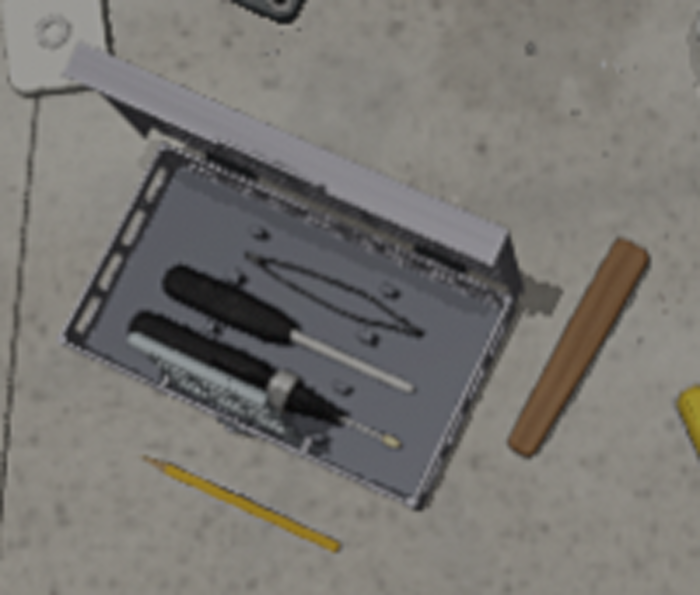

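View pics/c2.png

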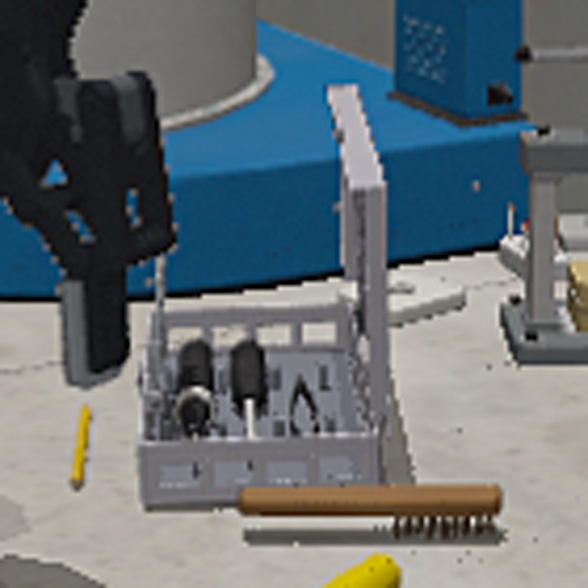

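In c1 the rims' corners are at front-left (68,342), front-right (418,503), rear-right (513,298) and rear-left (165,150). The cover is about upright and the flap is upright along the front. c2 shows the cover from the side: hinge at about (378,430), near top corner at (383,183).

Run:
```python
from h import *
import pickle
from scipy.optimize import least_squares
t=pickle.load(open("top.pkl","rb"));s=pickle.load(open("scene.pkl","rb"))
px=lambda x,y:(140+x/3.5,160+y/3.5)
sx=lambda x,y:(220+x/4.2,140+y/4.2)
L=[(-.068,.118,.042),(-.068,-.118,.042),(.068,-.118,.042),(.068,.118,.042)]
P=[px(68,342),px(418,503),px(513,298),px(165,150)]
for p in P: print(np.round(atz(t,*p,.042),4))
T=lambda p,l:np.array([p[0],p[1],0])+np.array(l)@np.array([[np.cos(p[2]),np.sin(p[2]),0],[-np.sin(p[2]),np.cos(p[2]),0],[0,0,1]])
r=least_squares(lambda p:(proj(t,[T(p,l) for l in L])-P).ravel(),[.5,.05,-.4])
p=r.x;print(p,np.degrees(p[2]),np.round(r.fun,1))
# predicted vs scene: near side corners bottom of cassette wall
print("scene rims",[( np.round((q-[220,140])*4.2)) for q in proj(s,[T(p,l) for l in L])])
for th in (1.45,1.57,1.7,1.8):
    c,sn=np.cos(th),np.sin(th)
    def cv(d,o,y): return T(p,(.068-d*c+o*sn,y,.044+d*sn+o*c))
    Q=[cv(.143,.0063,.123),cv(.143,.0063,-.123),cv(.143,-.0137,-.123),cv(.143,-.0137,.123)]
    print(th,"top",np.round((proj(t,Q)-[140,160])*3.5).tolist(),"scene",np.round((proj(s,Q)-[220,140])*4.2).tolist())
for th in (1.45,1.57,1.7):
    c,sn=np.cos(th),np.sin(th)
    Q=[T(p,(-.06+.106*c,y,.038+.106*sn)) for y in(.04,-.04)]
    print(th,"flap",np.round((proj(t,Q)-[140,160])*3.5).tolist(),"scene",np.round((proj(s,Q)-[220,140])*4.2).tolist())
```

```text
[0.5272 0.0833 0.042 ]
[ 0.4353 -0.1276  0.042 ]
[ 0.5559 -0.1798  0.042 ]
[0.6459 0.0333 0.042 ]
[ 0.54135196 -0.04757047 -0.40529526] -23.221708083851034 [-2.1  0.9  0.7  1.5  1.5 -0.7 -0.2 -2. ]
scene rims [array([140., 311.]), array([132., 446.]), array([374., 435.]), array([344., 303.])]
1.45 top [[69.0, 72.0], [502.0, 258.0], [486.0, 295.0], [53.0, 108.0]] scene [[323.0, 89.0], [352.0, 190.0], [315.0, 195.0], [293.0, 93.0]]
1.57 top [[84.0, 43.0], [516.0, 227.0], [500.0, 263.0], [66.0, 77.0]] scene [[350.0, 88.0], [384.0, 188.0], [346.0, 189.0], [319.0, 89.0]]
1.7 top [[102.0, 14.0], [532.0, 196.0], [515.0, 230.0], [83.0, 45.0]] scene [[378.0, 90.0], [418.0, 191.0], [381.0, 187.0], [348.0, 87.0]]
1.8 top [[117.0, -6.0], [544.0, 173.0], [527.0, 205.0], [96.0, 22.0]] scene [[400.0, 94.0], [444.0, 196.0], [408.0, 189.0], [370.0, 88.0]]
1.45 flap [[142.0, 334.0], [278.0, 395.0]] scene [[163.0, 194.0], [162.0, 231.0]]
1.57 flap [[131.0, 356.0], [267.0, 417.0]] scene [[143.0, 193.0], [140.0, 230.0]]
1.7 flap [[119.0, 380.0], [256.0, 442.0]] scene [[120.0, 195.0], [116.0, 233.0]]
```

Run:
```python
from h import *
import pickle
t=pickle.load(open("top.pkl","rb"));s=pickle.load(open("scene.pkl","rb"))
def tri(a,b):
    o1,r1=ray(t,*a);o2,r2=ray(s,*b)
    A=np.c_[r1,-r2];k=np.linalg.lstsq(A,o2-o1,rcond=None)[0]
    p,q=o1+k[0]*r1,o2+k[1]*r2;return np.round((p+q)/2,3),np.linalg.norm(p-q).round(3)
print("bar ends",tri((182,113),(346,151)),tri((211,61),(388,153)))
print("bar ends swapped",tri((182,113),(388,153)),tri((211,61),(346,151)))
for p in((187,150),(235,166),(249,120)):print("base",atz(t,*p,0.0).round(3))
w=optics.get_image("wrist");print(np.round(w["tool_from_camera"],3).tolist())
p=np.array([.5414,-.0476]);a=np.radians(-23.2);R=np.array([[np.cos(a),-np.sin(a)],[np.sin(a),np.cos(a)]])
for x in(-.1,-.006,.12,-.06):print(x,(p+R@[x,0]).round(3))
```

```text
bar ends (array([0.77 , 0.005, 0.207]), np.float64(0.009)) (array([ 0.885, -0.038,  0.197]), np.float64(0.006))
bar ends swapped (array([ 0.835, -0.013,  0.185]), np.float64(0.119)) (array([ 0.802, -0.033,  0.234]), np.float64(0.097))
base [0.786 0.056 0.   ]
base [ 0.746 -0.057  0.   ]
base [ 0.861 -0.083  0.   ]
[[0.001, -0.958, -0.288, 0.074], [1.0, 0.001, -0.0, -0.0], [0.001, -0.288, 0.958, -0.124], [0.0, 0.0, 0.0, 1.0]]
-0.1 [ 0.449 -0.008]
-0.006 [ 0.536 -0.045]
0.12 [ 0.652 -0.095]
-0.06 [ 0.486 -0.024]
```

Call:
arm_command --commands '[1, 0.79, -0.69, 0.0, 0, 0, -1, 1, 0.79, -0.69, 0.0, 0, 0, -1, 1, 0.79, -0.69, 0.0, 0, 0, -1, 1, 0.79, -0.69, 0.0, 0, 0, -1, 1, 0.79, -0.69, 0.0, 0, 0, -1, 1, 0.79, -0.69, 0.0, 0, 0, -1, 1, 0.79, -0.69, 0.0, 0, 0, -1, 1, 0.79, -0.69, 0.0, 0, 0, -1, 1, 0.79, -0.69, 0.0, 0, 0, -1, 1, 0.79, -0.69, 0.0, 0, 0, -1, 1, 0.79, -0.69, 0.0, 0, 0, -1, 1, 0.79, -0.69, 0.0, 0, 0, -1]'

```text
time_s: 1.15
position: [0.4359, -0.028, 0.2504]
tool_rot: [[-0.387, 0.922, 0.0], [0.922, 0.387, -0.0], [-0.0, 0.0, -1.0]]
ft_force: [0.9, -1.3, -0.3]
grip_width: 0.0001
gripper_force: 0.0
```

```bash
cat >> h.py <<'E'
from scipy.spatial.transform import Rotation as Ro
PC=np.array([.5414,-.0476]);YAW=-23.2
def plan(x,y,z,pc=PC,yaw=YAW,tilt=0):
    """shares to bring TCP to cassette-frame (x,y), world z; tool x = -cassette x, z down"""
    s=env.observe();R=s["tool_rot"]
    a=np.radians(yaw);c=np.array([np.cos(a),np.sin(a),0]);cy=np.array([-np.sin(a),np.cos(a),0])
    P=np.array([*pc,0])+x*c+y*cy+[0,0,z]
    Rt=np.c_[-c,cy,[0,0,-1]]
    d=R.T@(P-s["position"]);w=Ro.from_matrix(R.T@Rt).as_rotvec(degrees=True)
    cp=s["position"]-[*pc,0]
    print("cass xy z",(cp@c).round(4),(cp@cy).round(4),s["position"][2].round(4),"F",s["ft_force"].round(1),"shift",(d/.5).round(3),"turn",(w/120).round(3),"q",s["q"].round(0),s["time_s"])
E
python3 -c "
from h import *
plan(-.105,0,.22)"
```

```text
cass xy z -0.1047 -0.0235 0.2504 F [ 0.9 -1.3 -0.3] shift [0.033 0.033 0.061] turn [ 0.     0.    -0.367] q [-19.  10.  91.  -0.  79. -42.] 1.15
```

Call:
arm_command --commands '[1, 0.033, 0.033, 0.06, 0, 0, -0.367, 1, 0.033, 0.033, 0.06, 0, 0, -0.367, 1, 0.033, 0.033, 0.06, 0, 0, -0.367, 1, 0.033, 0.033, 0.06, 0, 0, -0.367, 1, 0.033, 0.033, 0.06, 0, 0, -0.367, 1, 0.033, 0.033, 0.06, 0, 0, -0.367, 1, 0.033, 0.033, 0.06, 0, 0, -0.367, 1, 0.033, 0.033, 0.06, 0, 0, -0.367, 1, 0.033, 0.033, 0.06, 0, 0, -0.367]'

```text
time_s: 1.9
position: [0.4446, -0.0086, 0.2203]
tool_rot: [[-0.915, 0.403, -0.0], [0.403, 0.915, 0.0], [0.0, -0.0, -1.0]]
ft_force: [-0.3, -1.5, 0.5]
grip_width: 0.0
gripper_force: 0.0
```

```bash
python3 -c "
from h import *
plan(-.105,0,.145)
c=optics.get_image('scene')['image'][100:280,180:400,::-1]
cv2.imwrite('pics/s2.png',cv2.resize(c,None,fx=3.3,fy=3.3,interpolation=cv2.INTER_CUBIC))
"
```

```text
cass xy z -0.1044 -0.0023 0.2203 F [-0.3 -1.5  0.5] shift [0.001 0.005 0.151] turn [-0.    -0.    -0.005] q [-16.  13.  93.   0.  74. -83.] 1.9
```

View pics/s2.png

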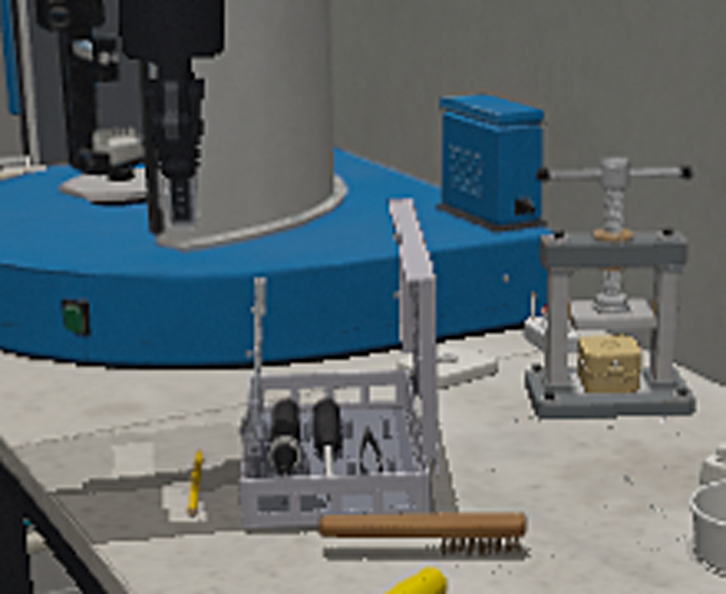

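s2 shows the flap about upright and edge-on at (258,280)–(250,470), with the shut fingertips at (180,225), in front of it and above. Next I go down and push the flap along its arc.

Call:
arm_command --commands '[1, 0, 0.005, 0.08, 0, 0, 0, 1, 0, 0.005, 0.16, 0, 0, 0, 1, 0, 0.005, 0.187, 0, 0, 0, 1, -0.04, 0.005, 0.187, 0, 0, 0, 1, -0.064, 0.005, 0.187, 0, 0, 0, 1, -0.088, 0.005, 0.19, 0, 0, 0, 1, -0.112, 0.005, 0.194, 0, 0, 0, 1, -0.134, 0.005, 0.205, 0, 0, 0, 1, -0.155, 0.005, 0.217, 0, 0, 0, 1, -0.172, 0.005, 0.235, 0, 0, 0, 1, -0.187, 0.005, 0.254, 0, 0, 0, 1, -0.187, 0.005, 0.254, 0, 0, 0]'

```text
time_s: 2.95
position: [0.5316, -0.044, 0.0911]
tool_rot: [[-0.916, 0.4, -0.002], [0.4, 0.916, 0.001], [0.003, -0.0, -1.0]]
ft_force: [-1.2, 0.4, -0.2]
grip_width: -0.0003
gripper_force: 0.0
```

```bash
python3 -c "
from h import *
plan(-.001,0,.0585)
c=optics.get_image('scene')['image'][100:280,180:400,::-1]
cv2.imwrite('pics/s3.png',cv2.resize(c,None,fx=3.3,fy=3.3,interpolation=cv2.INTER_CUBIC))
"
```

```text
cass xy z -0.0104 -0.0006 0.0911 F [-1.2  0.4 -0.2] shift [-0.019  0.001  0.065] turn [-0.    -0.001 -0.003] q [-17.  30.  90.  -0.  60. -84.] 2.95
```

View pics/s3.png

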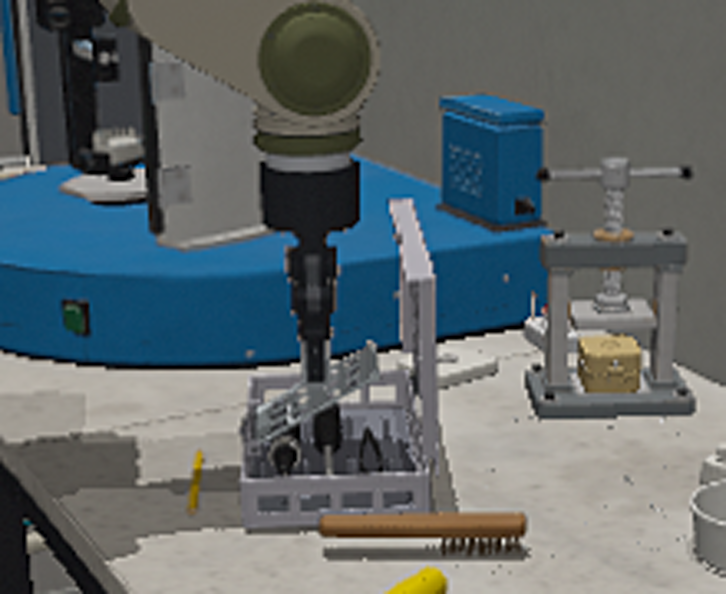

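The flap is at about 30°, with the fingertips on it at (320,390) and the cassette in place. I keep pressing.

Call:
arm_command --commands '[1, -0.008, 0, 0.015, 0, 0, 0, 1, -0.013, 0, 0.029, 0, 0, 0, 1, -0.018, 0, 0.042, 0, 0, 0, 1, -0.018, 0, 0.053, 0, 0, 0, 1, -0.019, 0, 0.06, 0, 0, 0, 1, -0.019, 0, 0.064, 0, 0, 0, 1, -0.019, 0, 0.067, 0, 0, 0, 1, -0.019, 0, 0.067, 0, 0, 0]'

```text
time_s: 3.67
position: [0.5399, -0.0474, 0.0596]
tool_rot: [[-0.917, 0.4, -0.0], [0.4, 0.917, 0.0], [0.0, -0.0, -1.0]]
ft_force: [-0.6, -0.6, 0.4]
grip_width: -0.0001
gripper_force: 0.0
```

```bash
python3 -c "
from h import *
plan(-.001,0,.0585)"
```

```text
cass xy z -0.0015 -0.0004 0.0596 F [-0.6 -0.6  0.4] shift [-0.001  0.001  0.002] turn [-0.    -0.    -0.003] q [-18.  33.  90.   0.  56. -84.] 3.6667
```

Call:
arm_command --commands '[1, 0, 0, 0.003, 0, 0, 0, 1, 0, 0, 0.006, 0, 0, 0, 1, 0, 0, 0.006, 0, 0, 0, 1, 0, 0, 0.006, 0, 0, 0]'

```text
time_s: 4.0
position: [0.5401, -0.0474, 0.0583]
tool_rot: [[-0.917, 0.399, 0.001], [0.399, 0.917, -0.0], [-0.001, 0.0, -1.0]]
ft_force: [-4.0, 0.8, 14.3]
grip_width: 0.0001
gripper_force: 7.0
```

Call:
arm_command --commands '[1, 0, 0, 0, 0, 0, 0, 1, 0, 0, 0, 0, 0, 0, 1, 0, 0, -0.1, 0, 0, 0, 1, 0, 0, -0.2, 0, 0, 0, 1, 0, 0, -0.3, 0, 0, 0, 1, 0, 0, -0.4, 0, 0, 0, 1, 0, 0, -0.45, 0, 0, 0, 1, 0, 0, -0.45, 0, 0, 0]'

```text
time_s: 4.67
position: [0.5408, -0.0476, 0.2879]
tool_rot: [[-0.917, 0.399, 0.009], [0.399, 0.917, -0.003], [-0.009, 0.001, -1.0]]
ft_force: [0.3, 0.2, 0.1]
grip_width: -0.0002
gripper_force: 0.0
```

```bash
python3 -c "
from h import *
plan(.12,0,.28)
c=optics.get_image('scene')['image'][150:270,220:360,::-1]
d=optics.get_image('top')['image'][160:320,140:300,::-1]
f=lambda a:cv2.resize(a,(400,400*a.shape[0]//a.shape[1]),interpolation=cv2.INTER_CUBIC)
c,d=f(c),f(d);h=np.zeros((400,800,3),np.uint8);h[:c.shape[0],:400]=c;h[:d.shape[0],400:]=d
cv2.imwrite('pics/s4.png',h)
"
```

```text
cass xy z -0.0006 -0.0002 0.2879 F [0.3 0.2 0.1] shift [-0.241  0.002  0.018] turn [ 0.     0.004 -0.003] q [-18.  19.  72.   0.  88. -84.] 4.6667
```

View pics/s4.png

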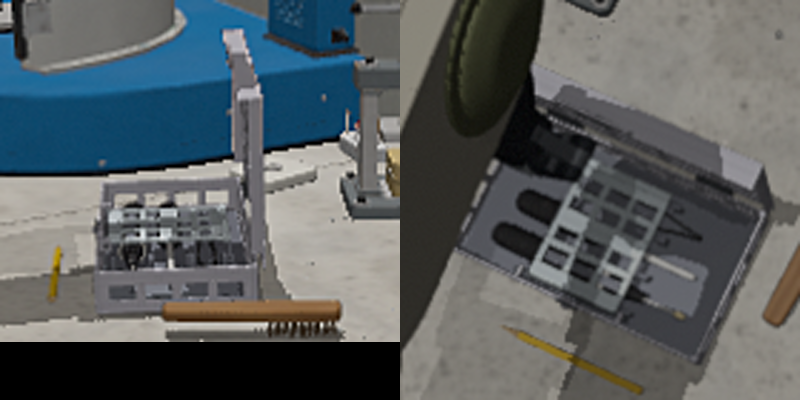

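The flap lies flat over the instruments with the cover still upright, and the cassette hasn't moved. Now over and behind the cover.

Call:
arm_command --commands '[1, -0.08, 0, 0, 0, 0, 0, 1, -0.16, 0, 0, 0, 0, 0, 1, -0.24, 0, 0, 0, 0, 0, 1, -0.25, 0, 0, 0, 0, 0, 1, -0.25, 0, 0.07, 0, 0, 0, 1, -0.25, 0, 0.14, 0, 0, 0, 1, -0.25, 0, 0.2, 0, 0, 0, 1, -0.25, 0, 0.2, 0, 0, 0, 1, -0.2, 0, 0.2, 0, 0, 0, 1, -0.18, 0, 0.2, 0, 0, 0, 1, -0.18, 0, 0.2, 0, 0, 0]'

```text
time_s: 5.68
position: [0.6214, -0.0826, 0.1832]
tool_rot: [[-0.917, 0.399, 0.0], [0.399, 0.917, 0.0], [0.0, 0.0, -1.0]]
ft_force: [-0.7, 0.3, 1.1]
grip_width: -0.0
gripper_force: 0.0
```

```bash
python3 -c "
from h import *
plan(.085,0,.188)"
```

```text
cass xy z 0.0873 -0.0006 0.1832 F [-0.7  0.3  1.1] shift [ 0.005  0.001 -0.01 ] turn [ 0.    -0.    -0.003] q [-18.  32.  67.   0.  80. -85.] 5.6833
```

Call:
arm_command --commands '[1, 0.02, 0, -0.01, 0, 0, 0, 1, 0.038, 0, -0.009, 0, 0, 0, 1, 0.069, 0, -0.004, 0, 0, 0, 1, 0.1, 0, 0.006, 0, 0, 0, 1, 0.131, 0, 0.017, 0, 0, 0, 1, 0.16, 0, 0.035, 0, 0, 0, 1, 0.184, 0, 0.055, 0, 0, 0, 1, 0.208, 0, 0.078, 0, 0, 0, 1, 0.227, 0, 0.104, 0, 0, 0, 1, 0.243, 0, 0.133, 0, 0, 0, 1, 0.255, 0, 0.163, 0, 0, 0, 1, 0.255, 0, 0.163, 0, 0, 0]'

```text
time_s: 6.68
position: [0.5042, -0.0319, 0.0991]
tool_rot: [[-0.917, 0.4, -0.004], [0.4, 0.917, 0.001], [0.004, -0.0, -1.0]]
ft_force: [-0.2, 0.2, -0.7]
grip_width: -0.0
gripper_force: 0.0
```

```bash
python3 -c "
from h import *
plan(-.052,0,.0693)
c=optics.get_image('scene')['image'][100:280,180:400,::-1]
cv2.imwrite('pics/s5.png',cv2.resize(c,None,fx=3.3,fy=3.3,interpolation=cv2.INTER_CUBIC))
"
```

```text
cass xy z -0.0404 -0.0002 0.0991 F [-0.2  0.2 -0.7] shift [0.023 0.    0.06 ] turn [-0.    -0.002 -0.003] q [-17.  27.  94.   0.  59. -84.] 6.6833
```

View pics/s5.png

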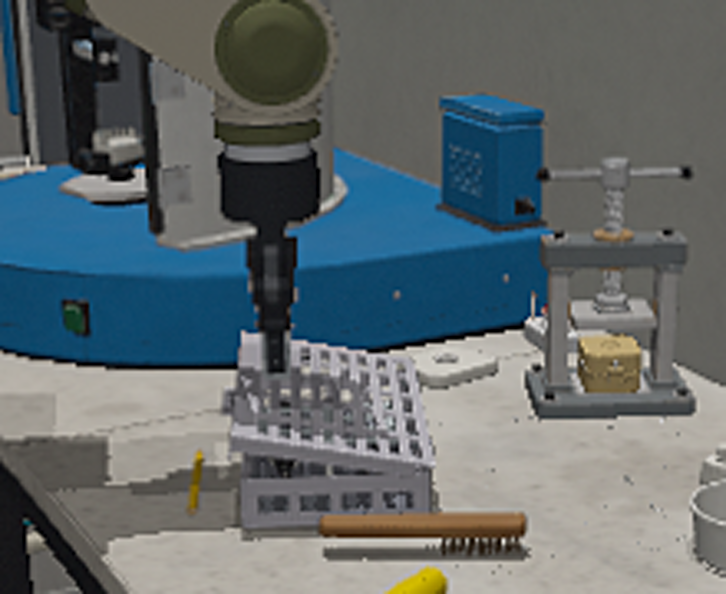

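The cover is nearly over, with the fingertips on its front part at (275,370). Now press it shut.

Call:
arm_command --commands '[1, 0.01, 0, 0.015, 0, 0, 0, 1, 0.015, 0, 0.03, 0, 0, 0, 1, 0.02, 0, 0.042, 0, 0, 0, 1, 0.023, 0, 0.05, 0, 0, 0, 1, 0.023, 0, 0.055, 0, 0, 0, 1, 0.023, 0, 0.059, 0, 0, 0, 1, 0.023, 0, 0.061, 0, 0, 0, 1, 0.023, 0, 0.061, 0, 0, 0]'

```text
time_s: 7.4
position: [0.495, -0.0278, 0.0696]
tool_rot: [[-0.917, 0.4, -0.001], [0.4, 0.917, 0.0], [0.001, -0.0, -1.0]]
ft_force: [-0.1, -0.1, 0.3]
grip_width: -0.0005
gripper_force: 0.0
```

Call:
arm_command --commands '[1, 0, 0, 0.003, 0, 0, 0, 1, 0, 0, 0.005, 0, 0, 0, 1, 0, 0, 0.007, 0, 0, 0, 1, 0, 0, 0.007, 0, 0, 0, 1, 0, 0, 0.007, 0, 0, 0]'

```text
time_s: 7.82
position: [0.4952, -0.0278, 0.0688]
tool_rot: [[-0.917, 0.399, 0.002], [0.399, 0.917, -0.001], [-0.002, -0.0, -1.0]]
ft_force: [-8.9, 1.4, 30.7]
grip_width: 0.0004
gripper_force: 15.4
```

Call:
arm_command --commands '[1, 0, 0, -0.003, 0, 0, 0, 1, 0, 0, -0.01, 0, 0, 0, 1, 0, 0, -0.06, 0, 0, 0, 1, 0, 0, -0.14, 0, 0, 0, 1, 0.05, 0, -0.22, 0, 0, 0, 1, 0.13, 0, -0.28, 0, 0, 0, 1, 0.2, 0, -0.3, 0, 0, 0, 1, 0.2, 0, -0.3, 0, 0, 0, 1, 0.2, 0, -0.3, 0, 0, 0]'

```text
time_s: 8.57
position: [0.4022, 0.0128, 0.2175]
tool_rot: [[-0.917, 0.399, 0.002], [0.399, 0.917, -0.001], [-0.002, 0.0, -1.0]]
ft_force: [0.6, -0.4, -1.1]
grip_width: 0.0005
gripper_force: 0.0
```

```bash
python3 -c "
from h import *
plan(-.052,0,.2)
c=optics.get_image('scene')['image'][170:270,220:360,::-1]
d=optics.get_image('top')['image'][160:320,140:300,::-1]
f=lambda a:cv2.resize(a,(400,400*a.shape[0]//a.shape[1]),interpolation=cv2.INTER_CUBIC)
c,d=f(c),f(d);h=np.zeros((400,800,3),np.uint8);h[:c.shape[0],:400]=c;h[:d.shape[0],400:]=d
cv2.imwrite('pics/s6.png',h)
"
```

```text
cass xy z -0.1518 0.0007 0.2175 F [ 0.6 -0.4 -1.1] shift [-0.199 -0.     0.035] turn [ 0.     0.001 -0.003] q [-15.   9.  99.   0.  72. -82.] 8.5667
```

View pics/s6.png

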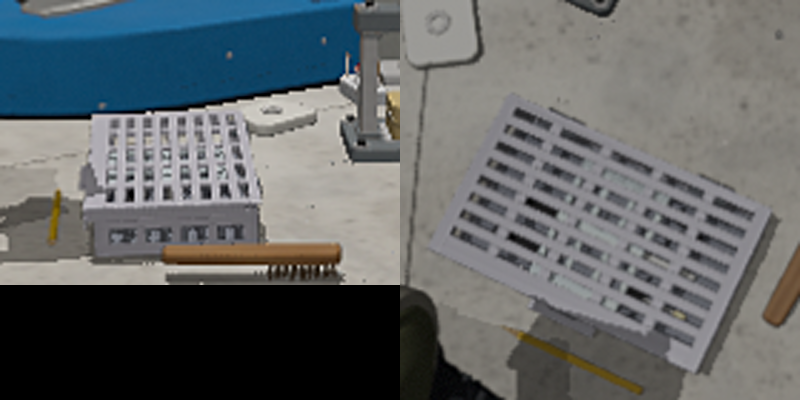

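The cover lies level and shut, the cassette is where it was, and the arm is clear. Handing in.

```bash
python3 -c "
from rig import env
print(env.close_job())"
```

```text
the job is handed in; nothing more can be done
None
```

The flap is pressed flat over the instruments and the cover is shut, with the cassette still in place; the job was handed in at about 8.6 s, and the hand-in returned no verdict.

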